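Roll the antenna tube onto the marked line

ROBOT

A 6-joint arm with a two-finger parallel gripper is mounted at the origin on the work surface. World frame = base frame: x ahead of the robot, y to its left, z up, the work surface at z = 0. Lengths are in m, angles in rad, forces in N, time in s.
With the tool pointing down it reaches from about 0.3 to 0.775 m from the base axis. Payload 14.6 kg.
Tool frame: the origin (TCP) lies at the very end of the fingers, on their centre line; the grasp point (between the pads) lies 19 mm behind it; z points along the fingers, y is the line along which they close (so a half turn about z gives the same grasp; the last joint's range is limited). The gripper opens to 94 mm and grips with 3 to 60 N. Pads are 16 mm wide; open, the fingers measure 119 mm over their backs; the gripper's body (75 mm by 177 mm) begins 78 mm behind the grasp point.
Start: joints at [-1.35, 0.3, 1.521, -0, 1.321, -0.067], TCP at [0.156, -0.527, 0.177] pointing down, gripper open.
Joint ranges: [-3.03, 3.03], [-0.79, 2.21], [0.23, 2.52], [-1.04, 4.18], [0, 3.07], [-2.55, 2.55]. Speed limits (rad/s): [2.22, 2.22, 2.57, 3.14, 3.14, 3.14].

INTERFACE

Orientations are given as [roll, pitch, yaw] about the fixed x, y, z axes, in that order (R = Rz(yaw) Ry(pitch) Rx(roll)).
In Python, from station import ctrl gives the robot as it stands.
- The arm moves only by the tool move_arm, never from a script. Its argument "increments" is a list of rows, each a list of 7 numbers: the opening, from 0 (shut) to 1 (fully open), then the shift along the tool's x, y, z in units of 50 mm (1.0 is 50 mm), then the turn, a rotation vector about the tool's x, y, z in rad. In form: [[claw, tx, ty, tz, rx, ry, rz], ...]. A call has 1 to 20 rows; each row shifts and turns the commanded pose from where the row before left it, along the tool's axes as they then stand; what a row does not reach is not made up. A row lasts 1/10 s, in which the tool goes at most 50 mm and 8.59 degrees, less where a joint would pass 70% of its speed; a pose out of reach is approached as far as the arm can. A call is refused whole if a number of a shift passes 1 or a number of a turn 0.15, either way. A call with a gripper value outside its range is refused whole. The fingers move at their own pace and stop on an object; "force" is the grip in N (left out, the last holds). Time passes only in rows, so rows that do not move let the fingers close. It gives the time, the measured TCP pose, the force, the opening and the grip force at its end, in the units of the state.
- ctrl.get_obs(): the state, without advancing time (a new reading comes with each control period).
- ctrl.camera(name): name is "scene" or "side" or "wrist"; returns a dict with "color" (400x640x3 uint8, blue, green, red), "K" (3x3 intrinsics, pixels), "distortion" ([k1, k2, p1, p2, k3] as OpenCV has them; the pictures are not rectified), "pose" (4x4, takes a point from camera to world coordinates); the wrist camera has in their place "tool_from_camera" (4x4, takes a point from camera to tool coordinates, whose origin is the TCP and whose axes are the flange's). Camera axes: x right, y down, z forward; pixel columns grow to the right and rows downward; lengths in m; the calibration is good to about 2 mm. A picture is of the moment at which its call begins: read the wrist's pose just before it. There is no depth.
- ctrl.hand_in(): hands the job in; it is judged then, once.
Trained networks look in a picture, given as the dict that the camera call returned (one of the last four; its "shot" number tells which), for a name from the list of things; names that differ only in an ending like _2 or _b are one class to them, and where a whole thing is asked for, a point or a joint stands for the part that bears it (a point fixed in the world has none). Each returns a list of dicts, best first, with "conf" (0 to 1); they miss things now and then, are a little off and sometimes report something else, mostly with a low value. They report only what shows in the picture. A call takes as long as a camera call. They do not tell look-alikes from the thing itself.
- ctrl.cut_out(name, picture): "mask" (400x640 bool, what is visible of it) and "centre" ([row, column] in pixels, amid what is visible of it).
The state is a dict: "time_s": time; "qpos": joint angles; "joint_vel": joint speeds; "tau": joint torques, N m; "ee_pos": TCP position; "eef_rot": TCP orientation; "force": force on the tool from outside, world axes, zero at the start; "moment": the same for the moment, N m; "grip_width": finger opening in m; "grip_force": force on a finger pad.
Only numpy, scipy, OpenCV 4.12 (cv2) and the standard library are available. Lean on these libraries where they do the work, as an engineer would, in place of code of your own. Each camera call takes 0.05 s, during which the arm holds its last target. There are 200 camera calls.

TASK

On the plywood board, roll the aluminium antenna tube onto the red line by pushing its top sideways with a fingertip, in as many strokes as it takes, so that it comes to rest lying along the line, centred over it, ready for its clamp. It must really roll, not be dragged; do not pick it up or reach down beside it to grip or shove it, and leave the black clamp block and everything else on the table where they are. Finish with the hand clear of everything.

Things in the scene. Friction and masses are not known exactly. Their poses are not given: they have to be found in the camera images.
- board: Fixed plywood layout board, 240 mm (its x) by 400 mm (its y), 12 mm thick, lying on the table; origin at the centre of its underside, so its flat top is at height 12 mm. A wooden rail 10 mm wide and 8 mm high runs along each of its two short edges (inner faces at y = -190 and +190 mm).
- line_mid (a point): Middle of the red line, a flat strip 210 mm long and 10 mm wide marked on the board's top (it cannot be felt). The point is on the board's top face; its x axis runs along the line, y across it, z up. The line may be a few degrees out of square with the board.
- tube: Loose aluminium tube, black end plugs, blue stripe: 40 mm diameter, 120 mm long, about 0.14 kg, lying on the board 60 to 115 mm to one side of the line, nearly parallel. Origin at its centre, 32 mm above the table (its top at 52 mm); x is its axis, y and z turn as it rolls. Its centre travels half as far as a fingertip on its top, so the tip runs off it: several strokes. Let go, it stops within a few mm.
- clamp: Loose black plastic clamp block with a shallow U on top, 44 x 40 mm, 22 mm high, standing on the board on the other side of the line from the tube; origin at the centre of its underside (top 34 mm above the table). Leave alone.
- handset: Loose black handheld radio standing upright, 34 x 58 x 115 mm with a stub aerial to 185 mm; origin under its centre. Leave alone.
- mug: Loose blue mug, 80 mm wide, 92 mm high, handle to its +y; origin under its centre. Leave alone.
- tape: Loose black roll of tape lying flat, 90 mm across, 24 mm high; origin under its centre. Leave alone.
- driver: Loose screwdriver with an orange handle lying along its x; origin under its middle. Leave alone.
- meter: Loose yellow multimeter lying flat, 150 x 75 x 38 mm; origin under its centre. Leave alone.
- bottle: Loose clear bottle with a blue cap, 56 mm wide, 130 mm high; origin under its centre. Leave alone.
There are look-alikes about, which are no part of the job. Leave any orange look-alike of the tube alone.

How it is judged:
By the outcome, as a careful person would: the job done as asked, in the order asked, and still so for the second after the job is handed in, with the robot touching nothing.
It also fails if it takes over 58 s, if anything falls off the work surface, if the arm or the gripper's body presses on something with over 40 N, if the wrist force passes 120 N, or if a joint passes its speed limit or range.

## Working session

There is one attempt and no reset: what is moved stays moved. The work goes in short steps, Python scripts to look and compute and a tool call to move; the robot and the scene stay as the last step left them, time stands still between calls to the robot, and variables do not carry over. Pictures are saved under pics/ and viewed, at most 10 in all, crops included, and the job is handed in when it is done.

Besides the shell and the picture viewer there is one more tool, called as name(argument=value, ...) on one line, values as JSON. move_arm: Moves the arm, as the interface text tells. Its arguments: {"type":"object","properties":{"increments":{"type":"array","items":{"type":"array","items":{"type":"number"}}},"force":{"type":"number"}},"required":["increments"]}

```bash
mkdir -p pics; cat > h.py <<'E'
import numpy as np, cv2
from station import ctrl
def unproj(p,px,z):
    """px: Nx2 (col,row) -> world points on plane z"""
    u=cv2.undistortPoints(np.array(px,float).reshape(-1,1,2),p["K"],np.array(p["distortion"]))[:,0]
    T=np.array(p["pose"]); d=np.c_[u,np.ones(len(u))]@T[:3,:3].T
    return T[:3,3]+d*((z-T[2,3])/d[:,2])[:,None]
def proj(p,P):
    T=np.linalg.inv(np.array(p["pose"]));P=np.array(P,float).reshape(-1,3)
    return cv2.projectPoints(P@T[:3,:3].T+T[:3,3],np.zeros(3),np.zeros(3),p["K"],np.array(p["distortion"]))[0][:,0]
E
python3 - <<'E'
from h import *
o=ctrl.get_obs();print(o["ee_pos"],o["eef_rot"],o["time_s"])
for n in ["scene","side"]:
    p=ctrl.camera(n); cv2.imwrite(f"pics/{n}0.png",p["color"])
    print(n,np.round(p["pose"],2).tolist())
    for t in ["tube","clamp","line_mid","board","handset","mug","bottle","meter"]:
        try:
            for r in ctrl.cut_out(t,p)[:3]: print(t,round(r["conf"],2),np.round(r["centre"]),r["mask"].sum())
        except Exception as e: print(t,e)
E
```

```text
[ 0.15603502 -0.52709858  0.17669974] [-3.14045090e+00 -6.40935505e-05  2.87806459e-01] 0.0
scene [[-0.53, 0.74, -0.42, 0.88], [0.85, 0.46, -0.27, 0.24], [-0.01, -0.5, -0.87, 0.88], [0.0, 0.0, 0.0, 1.0]]
tube 0.78 [204. 278.] 763
tube 0.67 [178. 461.] 734
clamp 0.85 [222. 348.] 342
line_mid 0.88 [217. 311.] 320
board 0.9 [227. 321.] 12757
handset 0.72 [305. 464.] 1142
mug 0.91 [156. 180.] 1298
bottle 0.68 [381. 413.] 841
meter 0.82 [218. 169.] 1888
side [[-1.0, 0.01, 0.02, 0.44], [-0.01, 0.68, -0.74, 0.72], [-0.02, -0.74, -0.68, 0.71], [0.0, 0.0, 0.0, 1.0]]
tube 0.69 [296. 434.] 1141
tube 0.6 [185. 288.] 691
clamp 0.88 [229. 311.] 308
line_mid 0.79 [203. 306.] 208
board 0.87 [226. 297.] 10026
handset 0.96 [340. 265.] 1706
mug 0.62 [116. 286.] 835
meter 0.88 [138. 242.] 929
```

View pics/scene0.png

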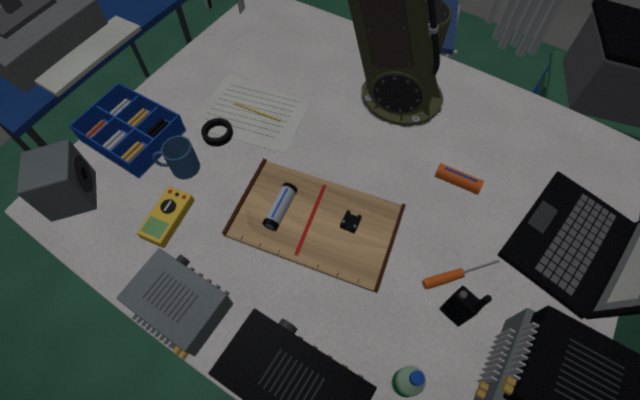

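View pics/side0.png

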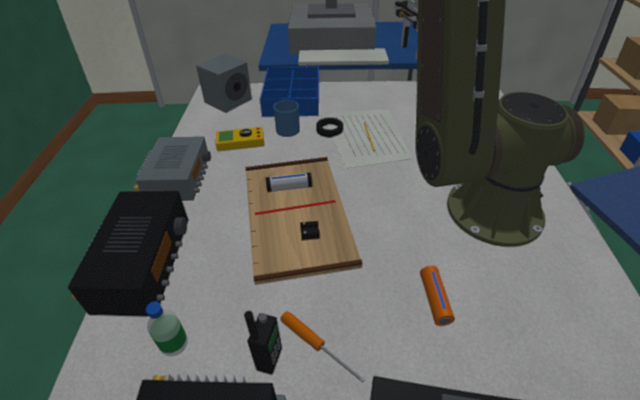

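The silver tube with black plugs and a blue stripe, at scene (278,204) and side (288,185), lies on the board beside the red line, so it fits. The orange one at scene (461,178) and side (434,296) is the look-alike. The clamp is at scene (350,221).

```bash
cat >> h.py <<'E'
def pca(P):
    c=P.mean(0); d=np.linalg.svd(P-c)[2][0] if len(P)<3000 else np.linalg.eigh(np.cov((P-c).T))[1][:,-1]
    if d[0]<0:d=-d
    s=(P-c)@d; m=c+d*(s.min()+s.max())/2
    return m,d,np.ptp(s)
def redline(p):
    hsv=cv2.cvtColor(p["color"],cv2.COLOR_BGR2HSV)
    m=(((hsv[...,0]<8)|(hsv[...,0]>172))&(hsv[...,1]>150)&(hsv[...,2]>60))
    return m
def pick(n,p,near):
    rs=ctrl.cut_out(n,p); return min(rs,key=lambda r:np.hypot(*(np.array(r["centre"])-near)))
E
python3 - <<'E'
from h import *
for n,tc,lc,cc in [("scene",(204,278),(217,311),(222,348)),("side",(185,288),(203,306),(229,311))]:
    p=ctrl.camera(n)
    for t,c,z in [("tube",tc,.032),("line_mid",lc,.012),("clamp",cc,.025)]:
        r=pick(t,p,c); v,u=np.nonzero(r["mask"]); P=unproj(p,np.c_[u,v],z)[:,:2]
        m,d,L=pca(P); print(n,t,m.round(4),np.degrees(np.arctan2(d[1],d[0])).round(1),L.round(3))
    if n=="scene": cv2.imwrite("pics/c.png",cv2.resize(p["color"][140:300,210:500],None,fx=2.7,fy=2.7,interpolation=cv2.INTER_CUBIC))
    for r in ctrl.cut_out("board",p)[:1]:
        v,u=np.nonzero(r["mask"]);P=unproj(p,np.c_[u,v],.012)[:,:2].astype(np.float32);print(cv2.minAreaRect(P))
E
```

```text
scene tube [ 0.5363 -0.0831] 9.6 0.139
scene line_mid [ 0.5171 -0.0048] 12.2 0.207
scene clamp [0.479  0.0856] 17.5 0.054
((0.5155530571937561, 0.00458236038684845), (0.24960993230342865, 0.4050120413303375), 10.519718170166016)
side tube [ 0.5359 -0.084 ] 10.9 0.122
side line_mid [ 0.5176 -0.0069] 12.1 0.198
side clamp [0.4761 0.0854] -88.0 0.064
((0.513256847858429, 0.004153907299041748), (0.24216316640377045, 0.42007914185523987), 10.646260261535645)
```

View pics/c.png

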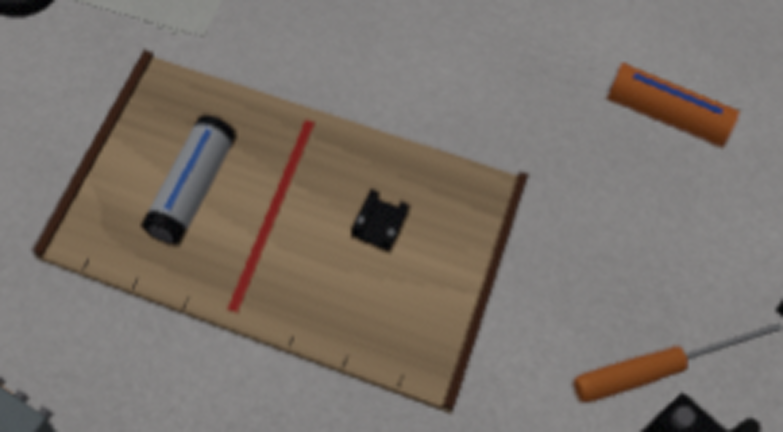

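The crop confirms it: the silver tube is at (188,180) and the red line runs from (310,122) to (233,310). The clamp is at (380,220), beyond the line, and the orange look-alike is off the board. Next I'll move above the tube.

move_arm(increments=[[0, 0, 0, -0.9, 0, 0, 0.088], [0, 0.6, -0.47, 0, 0, 0, 0], [0, 0.6, -0.47, 0, 0, 0, 0], [0, 0.6, -0.47, 0, 0, 0, 0], [0, 0.6, -0.47, 0, 0, 0, 0], [0, 0.6, -0.47, 0, 0, 0, 0], [0, 0.6, -0.47, 0, 0, 0, 0], [0, 0.6, -0.47, 0, 0, 0, 0], [0, 0.6, -0.47, 0, 0, 0, 0], [0, 0.6, -0.47, 0, 0, 0, 0], [0, 0.6, -0.47, 0, 0, 0, 0], [0, 0.6, -0.47, 0, 0, 0, 0], [0, 0.6, -0.47, 0, 0, 0, 0], [0, 0.6, -0.47, 0, 0, 0, 0], [0, 0.6, -0.47, 0, 0, 0, 0], [0, 0, 0, 0, 0, 0, 0], [0, 0, 0, 0, 0, 0, 0]])

```text
time_s: 3.1
ee_pos: [0.5025, -0.1212, 0.222]
eef_rot: [-3.141, 0.0, 0.201]
force: [-0.4, -0.2, 0.5]
grip_width: 0.0001
grip_force: 0.0
```

```bash
cat >> h.py <<'E'
from scipy.spatial.transform import Rotation as Ro
def wrist():
    o=ctrl.get_obs(); p=ctrl.camera("wrist"); T=np.eye(4); T[:3,:3]=Ro.from_euler("xyz",o["eef_rot"]).as_matrix(); T[:3,3]=o["ee_pos"]
    p["pose"]=T@np.array(p["tool_from_camera"]); return p,o
def report(p,tname="tube"):
    for t,z in [("line_mid",.012),("tube",.032)]:
        for r in ctrl.cut_out(t,p)[:2]:
            v,u=np.nonzero(r["mask"]); P=unproj(p,np.c_[u,v],z)[:,:2]
            m,d,L=pca(P); print(t,round(r["conf"],2),np.round(r["centre"]),m.round(4),"deg",np.degrees(np.arctan2(d[1],d[0])).round(2),"L",L.round(3))
E
python3 - <<'E'
from h import *
p,o=wrist(); print(o["ee_pos"],o["eef_rot"],o["grip_width"],o["force"],o["time_s"])
print(p["pose"].round(3)); report(p); cv2.imwrite("pics/w1.png",p["color"])
E
```

```text
[ 0.50250755 -0.12117725  0.22202161] [-3.14149702e+00  4.60296517e-04  2.01266760e-01] 5.546920945707104e-05 [-0.38725858 -0.16963268  0.45457757] 3.1
[[ 0.2   -0.942 -0.271  0.581]
 [-0.98  -0.192 -0.056 -0.105]
 [ 0.001  0.277 -0.961  0.428]
 [ 0.     0.     0.     1.   ]]
line_mid 0.71 [137. 243.] [ 0.5153 -0.0086] deg 11.94 L 0.209
tube 0.9 [141. 299.] [ 0.5348 -0.0856] deg 9.27 L 0.127
tube 0.55 [287.  30.] [0.241  0.2625] deg -70.93 L 0.156
```

View pics/w1.png

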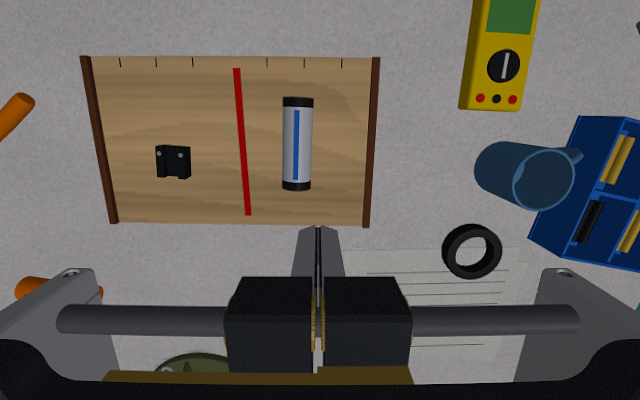

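The wrist view shows the line at (242,140), the tube at (298,143) and the clamp at (173,162). The tube's axis is about 2.5° short of the line's, so I'll push the first stroke near the +x end. Going down to just above the tube.

move_arm(increments=[[0, 0.74, -0.18, 0.2, 0, 0, 0], [0, 0.73, -0.19, 0.6, 0, 0, 0], [0, 0, 0, 0.8, 0, 0, 0], [0, 0, 0, 0.8, 0, 0, 0], [0, 0, 0, 0.6, 0, 0, 0], [0, 0, 0, 0.24, 0, 0, 0], [0, 0, 0, 0.06, 0, 0, 0], [0, 0, 0, 0, 0, 0, 0]])

```text
time_s: 4.05
ee_pos: [0.5713, -0.0894, 0.0584]
eef_rot: [3.141, -0.001, 0.199]
force: [-0.7, -0.8, 0.1]
grip_width: 0.0005
grip_force: 0.0
```

move_arm(increments=[[0, 0, 0, 0.02, 0, 0, 0], [0, 0, 0, 0.02, 0, 0, 0], [0, 0, 0, 0.02, 0, 0, 0], [0, 0, 0, 0, 0, 0, 0]])

```text
time_s: 4.45
ee_pos: [0.5709, -0.0888, 0.0545]
eef_rot: [3.141, -0.0, 0.2]
force: [-0.6, -0.2, -0.3]
grip_width: 0.0004
grip_force: 0.0
```

move_arm(increments=[[0, 0, 0, 0.02, 0, 0, 0], [0, 0, 0, 0.02, 0, 0, 0], [0, 0, 0, 0.02, 0, 0, 0], [0, 0, 0, 0, 0, 0, 0]])

```text
time_s: 4.85
ee_pos: [0.5707, -0.0888, 0.051]
eef_rot: [-3.141, 0.0, 0.2]
force: [0.9, 0.3, -0.6]
grip_width: 0.0005
grip_force: 0.0
```

move_arm(increments=[[0, 0, -0.06, 0, 0, 0, 0], [0, 0, -0.06, 0, 0, 0, 0], [0, 0, -0.06, 0, 0, 0, 0], [0, 0, -0.06, 0, 0, 0, 0]])

```text
time_s: 5.25
ee_pos: [0.5684, -0.0767, 0.0513]
eef_rot: [3.142, -0.0, 0.2]
force: [-0.7, -0.8, 1.0]
grip_width: 0.0004
grip_force: 0.0
```

move_arm(increments=[[0, 0, -0.06, 0, 0, 0, 0], [0, 0, -0.06, 0, 0, 0, 0], [0, 0, -0.06, 0, 0, 0, 0], [0, 0, -0.06, 0, 0, 0, 0]])

```text
time_s: 5.65
ee_pos: [0.566, -0.0651, 0.0512]
eef_rot: [3.142, 0.0, 0.2]
force: [0.0, -0.2, -0.4]
grip_width: 0.0005
grip_force: 0.0
```

```bash
python3 - <<'E'
from h import *
p,o=wrist(); print(o["ee_pos"],o["force"]); report(p)
q=ctrl.camera("side"); report(q); 
a=cv2.resize(p["color"][100:330,200:430],(400,400)); b=cv2.resize(q["color"][140:250,230:340],(400,400),interpolation=cv2.INTER_CUBIC)
cv2.imwrite("pics/w2.png",np.hstack([a,b]))
E
```

```text
[ 0.56600642 -0.06505449  0.05123061] [ 0.00691116 -0.22865934 -0.35560864]
line_mid 0.88 [197. 242.] [ 5.513e-01 -5.000e-04] deg 12.0 L 0.137
tube 0.68 [210. 342.] [ 0.558  -0.0888] deg 25.31 L 0.094
line_mid 0.73 [207. 291.] [ 0.5294 -0.0039] deg 12.24 L 0.173
tube 0.93 [183. 290.] [ 0.5353 -0.084 ] deg 9.25 L 0.125
tube 0.92 [295. 433.] [0.2178 0.2707] deg -87.0 L 0.143
```

View pics/w2.png

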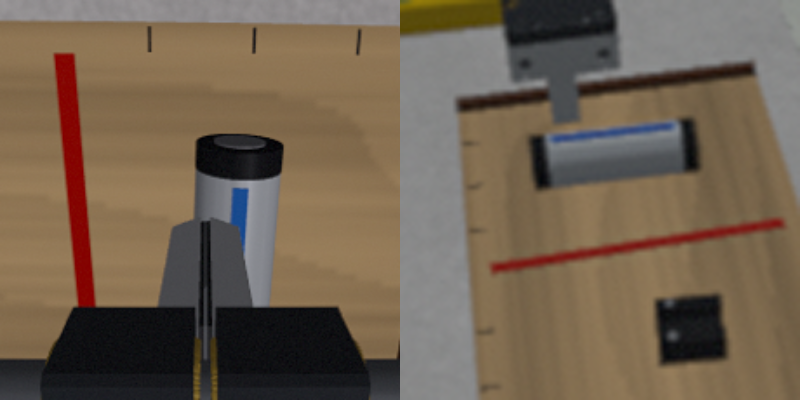

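```bash
python3 - <<'E'
from h import *
p,o=wrist(); e=o["ee_pos"]; q=ctrl.camera("side"); s=ctrl.camera("scene")
for n,c in [("w",p),("side",q),("scene",s)]: print(n,proj(c,[e,e+[0,0,.02],[.535,-.0845,.032],[.535,-.0845,.052],[.535,-.0845,.012]]).round(1).tolist())
a=cv2.resize(q["color"][155:205,250:330],(800,500),interpolation=cv2.INTER_CUBIC)
cv2.imwrite("pics/w3.png",a)
E
```

```text
w [[317.0, 222.6], [316.9, 233.1], [331.6, 251.7], [332.8, 263.2], [330.6, 241.8]]
side [[276.2, 180.9], [275.5, 174.9], [289.0, 181.7], [288.5, 175.9], [289.5, 187.3]]
scene [[278.3, 214.5], [277.5, 210.6], [279.8, 205.1], [279.0, 201.1], [280.4, 208.9]]
```

View pics/w3.png

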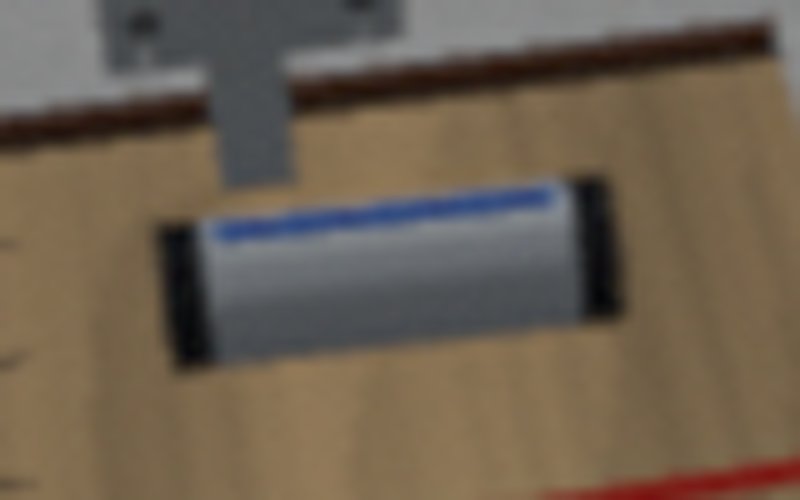

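```bash
python3 - <<'E'
from h import *
p,o=wrist(); e=o["ee_pos"]; q=ctrl.camera("side"); s=ctrl.camera("scene"); print(e)
for z in (.05,.06,.07,.08,.09): print(z,unproj(p,[[318,226]],z)[0].round(4),unproj(q,[[275.5,173.5]],z)[0].round(4))
a=cv2.resize(p["color"][190:270,270:370],(500,400),interpolation=cv2.INTER_CUBIC)
b=cv2.resize(s["color"][180:240,250:310],(400,400),interpolation=cv2.INTER_CUBIC)[:, :300]
cv2.imwrite("pics/w4.png",np.hstack([a,b]))
E
```

```text
[ 0.56607072 -0.06541262  0.05123563]
0.05 [ 0.563  -0.0668  0.05  ] [ 0.5707 -0.0977  0.05  ]
0.06 [ 0.567 -0.066  0.06 ] [ 0.5687 -0.0852  0.06  ]
0.07 [ 0.5709 -0.0652  0.07  ] [ 0.5667 -0.0727  0.07  ]
0.08 [ 0.5749 -0.0644  0.08  ] [ 0.5647 -0.0602  0.08  ]
0.09 [ 0.5788 -0.0636  0.09  ] [ 0.5627 -0.0477  0.09  ]
```

View pics/w4.png

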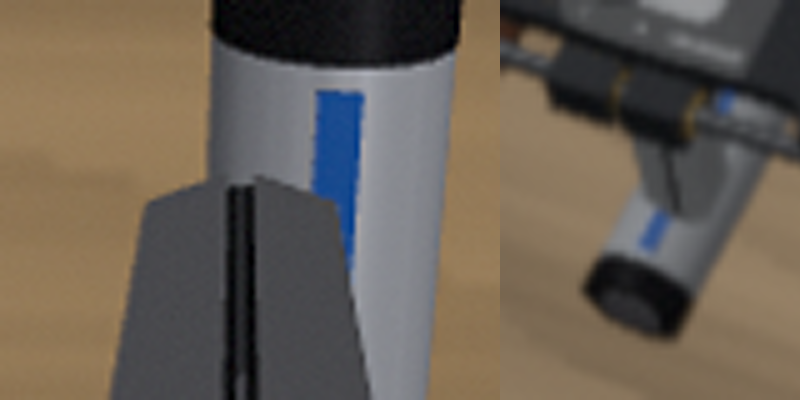

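The pictures show the fingertip (scene (278,212), side (275,173)) still 10–20 mm above the tube and about 13 mm past the crest. The real tip is therefore higher than reported, so I'll go back over the crest and feel downward using force.

move_arm(increments=[[0, 0, 0.17, 0, 0, 0, 0], [0, 0, 0.17, 0, 0, 0, 0], [0, 0, 0, 0.06, 0, 0, 0], [0, 0, 0, 0.06, 0, 0, 0], [0, 0, 0, 0.04, 0, 0, 0], [0, 0, 0, 0.02, 0, 0, 0], [0, 0, 0, 0, 0, 0, 0]])

```text
time_s: 6.95
ee_pos: [0.5693, -0.0818, 0.042]
eef_rot: [-3.141, 0.0, 0.2]
force: [-0.6, -0.1, 0.6]
grip_width: 0.0006
grip_force: 0.0
```

move_arm(increments=[[0, 0, 0, 0.02, 0, 0, 0], [0, 0, 0, 0.02, 0, 0, 0], [0, 0, 0, 0, 0, 0, 0]])

```text
time_s: 7.25
ee_pos: [0.5694, -0.0819, 0.0401]
eef_rot: [-3.142, 0.0, 0.2]
force: [0.5, 0.7, -0.0]
grip_width: 0.0005
grip_force: 0.0
```

move_arm(increments=[[0, 0, 0, 0.02, 0, 0, 0], [0, 0, 0, 0.02, 0, 0, 0], [0, 0, 0, 0, 0, 0, 0]])

```text
time_s: 7.55
ee_pos: [0.5693, -0.082, 0.0381]
eef_rot: [-3.141, 0.0, 0.2]
force: [-0.8, 0.3, -0.0]
grip_width: 0.0005
grip_force: 0.0
```

move_arm(increments=[[0, 0, 0, 0.02, 0, 0, 0], [0, 0, 0, 0.02, 0, 0, 0], [0, 0, 0, 0, 0, 0, 0]])

```text
time_s: 7.85
ee_pos: [0.5693, -0.082, 0.0361]
eef_rot: [-3.141, 0.0, 0.2]
force: [-0.5, -0.3, 0.4]
grip_width: 0.0005
grip_force: 0.0
```

move_arm(increments=[[0, 0, 0, 0.02, 0, 0, 0], [0, 0, 0, 0.02, 0, 0, 0], [0, 0, 0, 0, 0, 0, 0]])

```text
time_s: 8.15
ee_pos: [0.5693, -0.0819, 0.0341]
eef_rot: [-3.141, 0.0, 0.2]
force: [-0.8, -0.2, -0.2]
grip_width: 0.0009
grip_force: 0.0
```

move_arm(increments=[[0, 0, 0, 0.02, 0, 0, 0], [0, 0, 0, 0, 0, 0, 0]])

```text
time_s: 8.35
ee_pos: [0.5694, -0.082, 0.0331]
eef_rot: [-3.142, 0.0, 0.2]
force: [0.6, 0.9, 0.9]
grip_width: 0.0003
grip_force: 0.0
```

```bash
python3 - <<'E'
from h import *
p,o=wrist(); e=o["ee_pos"]; q=ctrl.camera("side"); s=ctrl.camera("scene"); print(e,o["force"],o["moment"])
a=cv2.resize(q["color"][155:205,250:330],(640,400),interpolation=cv2.INTER_CUBIC)
a=a[:,:400]
b=cv2.resize(s["color"][180:240,250:310],(400,400),interpolation=cv2.INTER_CUBIC)
cv2.imwrite("pics/w5.png",np.hstack([a,b]))
E
```

```text
[ 0.56939274 -0.08195148  0.03313032] [0.5557891  0.92379209 0.94339128] [ 0.01500684  0.0350652  -0.01785231]
```

View pics/w5.png

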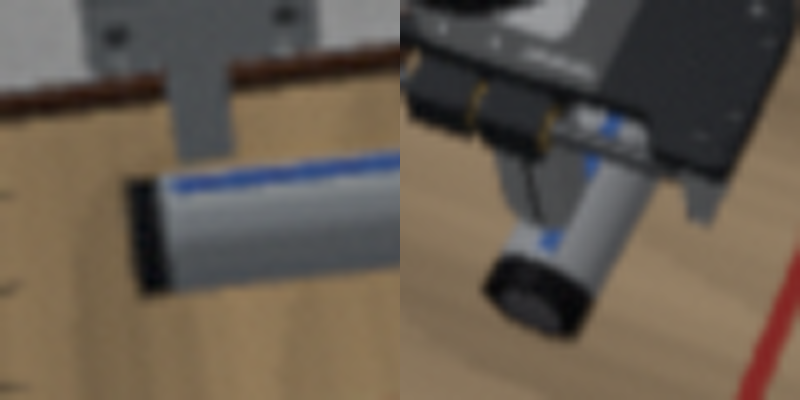

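```bash
python3 - <<'E'
from h import *
p,o=wrist(); q=ctrl.camera("side"); s=ctrl.camera("scene")
for z in (.035,.045,.05,.055,.06,.065,.07,.08): print(z,"old",unproj(q,[[275.5,173.5]],z)[0,:2].round(4),unproj(s,[[277.7,212.3]],z)[0,:2].round(4),"new",unproj(q,[[275.6,174.75]],z)[0,:2].round(4),unproj(s,[[270.2,213.7]],z)[0,:2].round(4))
report(s);report(q)
a=p["color"][150:310,220:420];cv2.imwrite("pics/w6.png",cv2.resize(a,(800,600)))
print(proj(p,[o["ee_pos"]]),proj(q,[o["ee_pos"]]),proj(s,[o["ee_pos"]]))
E
```

```text
0.035 old [ 0.5738 -0.1164] [ 0.5556 -0.0761] new [ 0.573 -0.111] [ 0.5685 -0.0896]
0.045 old [ 0.5717 -0.1039] [ 0.5595 -0.0723] new [ 0.571  -0.0985] [ 0.5723 -0.0857]
0.05 old [ 0.5707 -0.0977] [ 0.5614 -0.0704] new [ 0.57   -0.0923] [ 0.5741 -0.0837]
0.055 old [ 0.5697 -0.0914] [ 0.5633 -0.0686] new [ 0.569  -0.0861] [ 0.576  -0.0817]
0.06 old [ 0.5687 -0.0852] [ 0.5652 -0.0667] new [ 0.568  -0.0799] [ 0.5778 -0.0797]
0.065 old [ 0.5677 -0.0789] [ 0.5672 -0.0648] new [ 0.567  -0.0737] [ 0.5797 -0.0778]
0.07 old [ 0.5667 -0.0727] [ 0.5691 -0.0629] new [ 0.566  -0.0675] [ 0.5815 -0.0758]
0.08 old [ 0.5647 -0.0602] [ 0.573  -0.0591] new [ 0.564  -0.0551] [ 0.5852 -0.0719]
line_mid 0.78 [220. 309.] [ 0.515  -0.0051] deg 12.1 L 0.207
line_mid 0.25 [306. 461.] [0.5171 0.4112] deg -37.96 L 0.124
tube 0.86 [176. 457.] [0.2234 0.2671] deg -86.84 L 0.125
tube 0.79 [218. 276.] [ 0.5586 -0.076 ] deg 5.92 L 0.092
line_mid 0.6 [202. 300.] [ 0.514  -0.0073] deg 12.24 L 0.206
tube 0.63 [184. 286.] [ 0.5349 -0.0843] deg 9.08 L 0.125
tube 0.59 [296. 434.] [0.2181 0.2694] deg -87.3 L 0.146
[[316.97568602 222.62983497]] [[276.05618341 182.07494868]] [[272.59938512 215.75829524]]
```

View pics/w6.png

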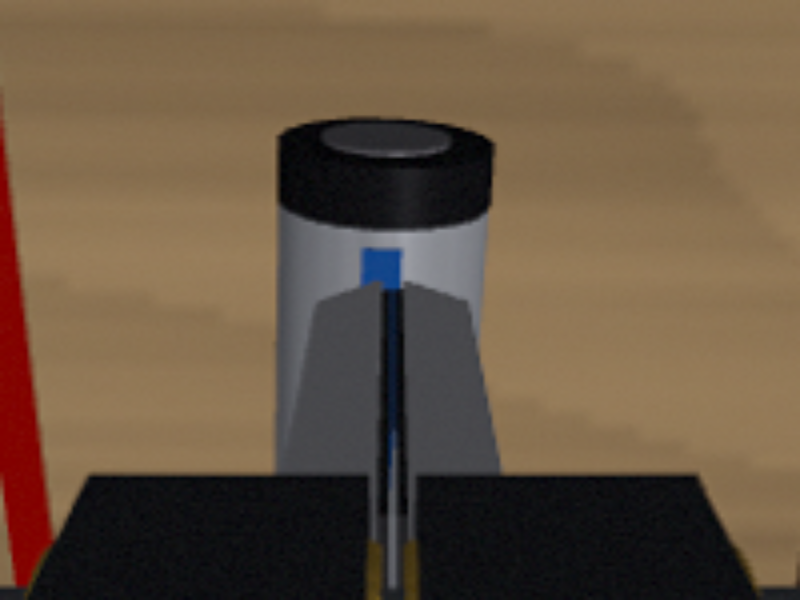

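The wrist view puts the tip (395,290) over the tube's crest (383), and triangulating gives its real height as about 57 mm. I'll keep feeling down.

move_arm(increments=[[0, 0, 0, 0.02, 0, 0, 0], [0, 0, 0, 0.02, 0, 0, 0], [0, 0, 0, 0, 0, 0, 0]])

```text
time_s: 9.15
ee_pos: [0.5693, -0.082, 0.031]
eef_rot: [-3.141, 0.0, 0.2]
force: [-1.1, 0.3, -1.0]
grip_width: 0.0006
grip_force: 0.0
```

move_arm(increments=[[0, 0, 0, 0.02, 0, 0, 0], [0, 0, 0, 0, 0, 0, 0]])

```text
time_s: 9.35
ee_pos: [0.5694, -0.082, 0.0301]
eef_rot: [-3.142, 0.0, 0.2]
force: [0.1, -0.2, -0.1]
grip_width: 0.0002
grip_force: 0.0
```

move_arm(increments=[[0, 0, 0, 0.02, 0, 0, 0], [0, 0, 0, 0, 0, 0, 0]])

```text
time_s: 9.55
ee_pos: [0.5694, -0.082, 0.0291]
eef_rot: [-3.142, 0.0, 0.2]
force: [0.5, -0.4, -0.1]
grip_width: 0.0004
grip_force: 0.0
```

move_arm(increments=[[0, 0, 0, 0.02, 0, 0, 0], [0, 0, 0, 0, 0, 0, 0]])

```text
time_s: 9.75
ee_pos: [0.5694, -0.082, 0.0281]
eef_rot: [-3.142, 0.0, 0.2]
force: [0.3, -0.4, 0.5]
grip_width: 0.0007
grip_force: 0.0
```

move_arm(increments=[[0, 0, 0, 0.02, 0, 0, 0], [0, 0, 0, 0, 0, 0, 0]])

```text
time_s: 9.95
ee_pos: [0.5694, -0.082, 0.0271]
eef_rot: [-3.142, 0.0, 0.2]
force: [0.3, -0.4, -0.2]
grip_width: 0.0003
grip_force: 0.0
```

move_arm(increments=[[0, 0, 0, 0.02, 0, 0, 0], [0, 0, 0, 0, 0, 0, 0]])

```text
time_s: 10.15
ee_pos: [0.5694, -0.082, 0.0261]
eef_rot: [-3.141, 0.0, 0.2]
force: [-0.6, -0.5, -0.2]
grip_width: 0.0005
grip_force: 0.0
```

move_arm(increments=[[0, 0, 0, 0.02, 0, 0, 0], [0, 0, 0, 0, 0, 0, 0]])

```text
time_s: 10.35
ee_pos: [0.5694, -0.082, 0.0251]
eef_rot: [-3.142, 0.0, 0.2]
force: [-0.2, 0.0, -0.5]
grip_width: 0.0004
grip_force: 0.0
```

move_arm(increments=[[0, 0, 0, 0.02, 0, 0, 0], [0, 0, 0, 0, 0, 0, 0]])

```text
time_s: 10.55
ee_pos: [0.5694, -0.082, 0.0242]
eef_rot: [-3.142, 0.0, 0.2]
force: [-0.0, -0.6, -0.5]
grip_width: 0.0001
grip_force: 0.0
```

```bash
python3 - <<'E'
from h import *
p,o=wrist(); q=ctrl.camera("side"); report(q); print(o["ee_pos"],o["force"],o["tau"])
# finger column in side view: gray levels down columns at tip
for c in (274,276): print(c,[tuple(int(x) for x in q["color"][r,c]) for r in range(168,186)])
E
```

```text
line_mid 0.58 [208. 296.] [ 0.5163 -0.0068] deg 12.21 L 0.205
line_mid 0.34 [228. 308.] [0.4774 0.0742] deg -85.87 L 0.061
tube 0.87 [297. 436.] [0.2178 0.2716] deg -87.4 L 0.145
tube 0.57 [182. 289.] [ 0.535  -0.0854] deg 12.09 L 0.127
[ 0.56942515 -0.08196675  0.0241554 ] [-0.04423737 -0.64803058 -0.51703192] [-8.19737208e-03 -6.03638935e+01 -3.01758707e+01  3.35907075e-02
 -7.86663475e-02 -9.71083864e-05]
274 [(79, 78, 74), (80, 77, 73), (82, 79, 76), (81, 78, 75), (82, 80, 77), (81, 78, 74), (81, 79, 76), (80, 77, 75), (79, 77, 74), (83, 71, 64), (113, 84, 72), (136, 127, 121), (132, 129, 124), (122, 119, 114), (116, 111, 108), (112, 109, 105), (105, 101, 97), (92, 89, 86)]
276 [(81, 79, 75), (82, 79, 75), (81, 78, 75), (81, 78, 75), (82, 79, 76), (80, 78, 75), (81, 79, 75), (81, 79, 75), (79, 77, 75), (86, 70, 62), (117, 84, 72), (136, 125, 120), (130, 126, 122), (121, 117, 113), (114, 110, 106), (111, 107, 104), (101, 96, 94), (92, 87, 84)]
```

move_arm(increments=[[0, 0, 0, 0.02, 0, 0, 0], [0, 0, 0, 0, 0, 0, 0]])

```text
time_s: 10.95
ee_pos: [0.5697, -0.0822, 0.0239]
eef_rot: [3.141, -0.001, 0.2]
force: [-2.5, 0.1, 7.1]
grip_width: 0.0004
grip_force: 3.6
```

move_arm(increments=[[0, 0, 0, 0.02, 0, 0, 0], [0, 0, 0, 0, 0, 0, 0]])

```text
time_s: 11.15
ee_pos: [0.5699, -0.0824, 0.0238]
eef_rot: [3.141, -0.001, 0.2]
force: [-6.2, -1.7, 16.1]
grip_width: 0.0005
grip_force: 7.7
```

move_arm(increments=[[0, 0, 0, 0.02, 0, 0, 0], [0, 0, 0, 0, 0, 0, 0]])

```text
time_s: 11.35
ee_pos: [0.5702, -0.0827, 0.0236]
eef_rot: [3.14, -0.002, 0.2]
force: [-9.4, -1.8, 23.9]
grip_width: 0.0006
grip_force: 12.0
```

Contact is at reported z = 0.024, at about 8 N per mm of command. I'll ease to roughly 8 N and stroke.

move_arm(increments=[[0, 0, 0, -0.04, 0, 0, 0], [0, 0, -0.06, 0, 0, 0, 0], [0, 0, -0.1, 0, 0, 0, 0], [0, 0, -0.1, 0, 0, 0, 0], [0, 0, -0.1, 0, 0, 0, 0]])

```text
time_s: 11.85
ee_pos: [0.5662, -0.0639, 0.0234]
eef_rot: [3.141, -0.001, 0.2]
force: [1.6, 0.7, 0.3]
grip_width: 0.0006
grip_force: 0.5
```

```bash
python3 - <<'E'
from h import *
q=ctrl.camera("side"); report(q)
E
```

```text
line_mid 0.55 [205. 299.] [ 0.516  -0.0068] deg 12.2 L 0.206
tube 0.61 [185. 288.] [ 0.5339 -0.0742] deg 10.42 L 0.125
tube 0.61 [297. 437.] [0.2171 0.2715] deg -87.34 L 0.145
```

The tube rolls: about 9.5 mm for an 18.8 mm tip stroke. I'll lift, step back and do a slightly deeper second stroke.

move_arm(increments=[[0, 0, 0, -0.1, 0, 0, 0], [0, 0, 0.24, 0, 0, 0, 0], [0, 0, 0, 0.06, 0, 0, 0], [0, 0, 0, 0.06, 0, 0, 0], [0, 0, -0.06, 0, 0, 0, 0], [0, 0, -0.12, 0, 0, 0, 0], [0, 0, -0.12, 0, 0, 0, 0], [0, 0, -0.12, 0, 0, 0, 0], [0, 0, -0.12, 0, 0, 0, 0]])

```text
time_s: 12.9
ee_pos: [0.5638, -0.0496, 0.0231]
eef_rot: [3.141, -0.003, 0.199]
force: [2.9, 1.3, 4.2]
grip_width: 0.0007
grip_force: 1.9
```

```bash
cat >> h.py <<'E'
def off():
    "tube offset from the line, by wrist-free side and scene views"
    L0=np.array([.516,-.0066]);a=np.radians(12.1);u=np.array([np.cos(a),np.sin(a)]);n=np.array([-u[1],u[0]])
    e=np.array(ctrl.get_obs()["ee_pos"])[:2]
    for c in ["side","scene"]:
        q=ctrl.camera(c)
        for r in ctrl.cut_out("tube",q):
            v,w=np.nonzero(r["mask"]); m,d,L=pca(unproj(q,np.c_[w,v],.032)[:,:2])
            if np.hypot(*(m-L0))<.15: print(c,round(r["conf"],2),m.round(4),"deg",np.degrees(np.arctan2(d[1],d[0])).round(2),"L",L.round(3),"along,across",((m-L0)@u).round(4),((m-L0)@n).round(4),"tip across",((e-L0)@n).round(4),"tip along",((e-L0)@u).round(4))
E
python3 - <<'E'
from h import *
off()
E
```

```text
side 0.95 [ 0.5312 -0.061 ] deg 11.64 L 0.126 along,across 0.0035 -0.0564 tip across -0.0521 tip along 0.0378
scene 0.68 [ 0.5601 -0.0477] deg -11.87 L 0.083 along,across 0.0346 -0.0494 tip across -0.0521 tip along 0.0378
```

move_arm(increments=[[0, 0, -0.1, 0, 0, 0, 0], [0, 0, -0.1, 0, 0, 0, 0], [0, 0, 0, -0.12, 0, 0, 0], [0, -0.33, 0.17, 0, 0, 0, 0], [0, -0.33, 0.16, 0, 0, 0, 0], [0, 0, 0, 0, 0, 0, 0]])

```text
time_s: 13.7
ee_pos: [0.5306, -0.0634, 0.0283]
eef_rot: [-3.141, 0.001, 0.199]
force: [0.7, 0.8, 0.3]
grip_width: 0.0001
grip_force: 0.0
```

```bash
python3 - <<'E'
from h import *
print(ctrl.get_obs()["ee_pos"]);off()
E
```

```text
[ 0.53064995 -0.06336012  0.02831356]
side 0.7 [ 0.5305 -0.0569] deg 9.51 L 0.126 along,across 0.0037 -0.0522 tip across -0.0586 tip along 0.0024
scene 0.86 [ 0.5359 -0.0507] deg 5.79 L 0.13 along,across 0.0102 -0.0473 tip across -0.0586 tip along 0.0024
```

move_arm(increments=[[0, 0, 0, 0.06, 0, 0, 0], [0, 0, 0, 0.06, 0, 0, 0], [0, 0, -0.06, 0, 0, 0, 0], [0, 0, -0.12, 0, 0, 0, 0], [0, 0, -0.12, 0, 0, 0, 0], [0, 0, -0.12, 0, 0, 0, 0], [0, 0, -0.12, 0, 0, 0, 0], [0, 0, -0.06, 0, 0, 0, 0], [0, 0, 0, -0.12, 0, 0, 0], [0, 0, 0.2, -0.4, 0, 0, 0], [0, 0, 0, -0.4, 0, 0, 0], [0, 0, 0, 0, 0, 0, 0]])

```text
time_s: 15.1
ee_pos: [0.5289, -0.0435, 0.0704]
eef_rot: [3.14, -0.003, 0.199]
force: [-0.3, 0.2, 0.6]
grip_width: 0.0004
grip_force: 0.0
```

```bash
python3 - <<'E'
from h import *
print(ctrl.get_obs()["ee_pos"]);off();p,o=wrist();report(p)
E
```

```text
[ 0.52894424 -0.04345793  0.07035159]
side 0.68 [ 0.5291 -0.0411] deg 7.2 L 0.125 along,across 0.0056 -0.0365 tip across -0.0388 tip along 0.0049
side 0.66 [0.4762 0.0927] deg -82.4 L 0.06 along,across -0.0181 0.1055 tip across -0.0388 tip along 0.0049
scene 0.57 [ 0.5308 -0.0377] deg 7.84 L 0.136 along,across 0.008 -0.0336 tip across -0.0388 tip along 0.0049
line_mid 0.83 [176. 277.] [ 0.5299 -0.005 ] deg 12.25 L 0.181
```

move_arm(increments=[[0, -0.4, 0.4, -0.8, 0, 0, 0], [0, -0.4, 0.4, -0.8, 0, 0, 0], [0, -0.4, 0.4, -0.8, 0, 0, 0], [0, 0, 0, -0.4, 0, 0, 0], [0, 0, 0, 0, 0, 0, 0]])

```text
time_s: 15.95
ee_pos: [0.4817, -0.1145, 0.2108]
eef_rot: [3.139, -0.004, 0.199]
force: [0.3, -0.0, -0.4]
grip_width: 0.0005
grip_force: 0.0
```

```bash
cat >> h.py <<'E'
from scipy.optimize import minimize
L0=np.array([.516,-.0066]);LA=12.1
def sil(p,x,y,a,up=4):
    t=np.linspace(0,2*np.pi,40); R=.02
    P=[]
    for s in (-.06,.06): P.append(np.c_[x+s*np.cos(a)-R*np.cos(t)*np.sin(a),y+s*np.sin(a)+R*np.cos(t)*np.cos(a),.032+R*np.sin(t)])
    h=cv2.convexHull(proj(p,np.vstack(P)).astype(np.float32))[:,0]
    m=np.zeros((400*up,640*up),np.uint8); cv2.fillPoly(m,[np.round((h+.5)*up-.5).astype(np.int32)],1)
    return cv2.resize(m.astype(np.float32),(640,400),interpolation=cv2.INTER_AREA)
def fit(p,guess):
    best=None
    for r in ctrl.cut_out("tube",p):
        v,w=np.nonzero(r["mask"]); m=unproj(p,np.c_[w,v],.032)[:,:2].mean(0)
        if np.hypot(*(m-guess))<.04: best=r;break
    if best is None: print("no tube");return
    M=best["mask"].astype(np.float32)
    f=lambda q:np.abs(sil(p,q[0]/100,q[1]/100,q[2]/10)-M).sum()
    r=min((minimize(f,[guess[0]*100,guess[1]*100,a],method="Nelder-Mead",options=dict(initial_simplex=np.array([[0,0,0],[.8,0,0],[0,.8,0],[0,0,1.]])+[guess[0]*100,guess[1]*100,a-.4],xatol=.01,fatol=.5)) for a in (1.3,2.4)),key=lambda r:r.fun)
    x,y,a=r.x[0]/100,r.x[1]/100,np.degrees(r.x[2]/10); A=np.radians(LA); u=np.array([np.cos(A),np.sin(A)]);n=np.array([-u[1],u[0]]);m=np.array([x,y])-L0
    print("fit",np.round([x,y],4),"deg",round(a,2),"along",(m@u).round(4),"across",(m@n).round(4),"err",round(r.fun),"of",int(M.sum()))
E
python3 - <<'E'
from h import *
p,o=wrist(); print(o["ee_pos"]); report(p)
for c in (p,ctrl.camera("side"),ctrl.camera("scene")): fit(c,[.529,-.04])
cv2.imwrite("pics/w7.png",p["color"])
E
```

```text
[ 0.48172461 -0.11446043  0.21077188]
line_mid 0.74 [132. 246.] [ 0.5152 -0.0085] deg 11.85 L 0.211
tube 0.88 [284.  27.] [0.2377 0.2605] deg -70.81 L 0.158
tube 0.73 [128. 270.] [ 0.5278 -0.0426] deg 8.98 L 0.127
fit [ 0.529  -0.0427] deg 9.15 along 0.0051 across -0.038 err 88 of 3110
fit [ 0.5289 -0.0403] deg 6.97 along 0.0055 across -0.0357 err 64 of 682
fit [ 0.5308 -0.0402] deg 8.94 along 0.0074 across -0.0359 err 88 of 725
```

View pics/w7.png

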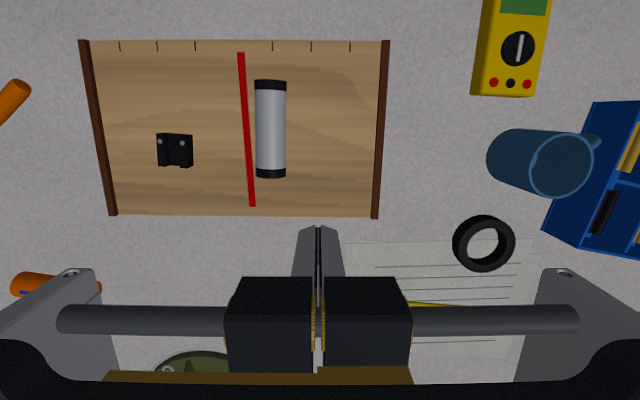

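Wrist view: the line runs (240,55)–(252,205), the tube is at (271,130) and the clamp at (175,150), undisturbed. About 36 mm remain and the tube is still roughly 3° short of the line. The next strokes go brisk at the far +x end, so that end leads.

move_arm(increments=[[0, 0.75, -0.36, 0, 0, 0, 0], [0, 0.75, -0.36, 0.3, 0, 0, 0], [0, 0.75, -0.36, 0.6, 0, 0, 0], [0, 0, 0, 0.9, 0, 0, 0], [0, 0, 0, 0.9, 0, 0, 0], [0, 0, 0, 0.7, 0, 0, 0], [0, 0, 0, 0.2, 0, 0, 0], [0, 0, 0, 0, 0, 0, 0]])

```text
time_s: 17.15
ee_pos: [0.5792, -0.0389, 0.0281]
eef_rot: [-3.141, 0.002, 0.2]
force: [0.1, 0.1, 0.5]
grip_width: 0.0004
grip_force: 0.0
```

```bash
python3 - <<'E'
from h import *
print(ctrl.get_obs()["ee_pos"]);off()
E
```

```text
[ 0.57916343 -0.03891266  0.02814427]
side 0.79 [ 0.5297 -0.0399] deg 10.93 L 0.126 along,across 0.0064 -0.0354 tip across -0.0448 tip along 0.055
scene 0.52 [ 0.529  -0.0342] deg 8.02 L 0.135 along,across 0.0069 -0.0297 tip across -0.0448 tip along 0.055
```

move_arm(increments=[[0, 0, 0, 0.08, 0, 0, 0], [0, 0, 0, 0.035, 0, 0, 0], [0, 0, -0.3, 0, 0, 0, 0], [0, 0, -0.4, 0, 0, 0, 0], [0, 0, 0, -0.2, 0, 0, 0], [0, 0, 0.3, -0.8, 0, 0, 0], [0, -0.6, 0.5, -0.8, 0, 0, 0], [0, -0.6, 0.5, -0.8, 0, 0, 0], [0, -0.6, 0.5, -0.4, 0, 0, 0], [0, 0, 0, 0, 0, 0, 0]])

```text
time_s: 18.35
ee_pos: [0.507, -0.1077, 0.1688]
eef_rot: [3.138, -0.005, 0.197]
force: [-0.2, 0.8, 0.1]
grip_width: 0.0004
grip_force: 0.0
```

```bash
python3 - <<'E'
from h import *
p,o=wrist(); print(o["ee_pos"]); report(p)
for c in (p,ctrl.camera("side"),ctrl.camera("scene")): fit(c,[.526,-.022])
E
```

```text
[ 0.50697738 -0.10770361  0.16878088]
line_mid 0.8 [175. 244.] [ 0.5158 -0.0089] deg 12.22 L 0.212
line_mid 0.26 [280. 507.] [ 0.4228 -0.3904] deg 58.91 L 0.109
tube 0.58 [152. 225.] [0.5187 0.0041] deg 8.48 L 0.13
fit [0.522  0.0042] deg 8.96 along 0.0081 across 0.0094 err 173 of 3854
fit [0.5218 0.007 ] deg 9.55 along 0.0085 across 0.0121 err 39 of 787
fit [0.5236 0.0086] deg 8.72 along 0.0106 across 0.0132 err 38 of 848
```

The fast stroke overshot: the tube now sits about 12 mm past the line and its angle is unchanged. I'll come back gently from the other side, pressing over the +x end and turning the hand a little to swing the tube parallel.

move_arm(increments=[[0, 0.44, -0.57, 0, 0, 0, 0], [0, 0.43, -0.57, 0, 0, 0, 0], [0, 0.43, -0.57, 0.2, 0, 0, 0], [0, 0.43, -0.56, 0.4, 0, 0, 0], [0, 0, 0, 0.7, 0, 0, 0], [0, 0, 0, 0.7, 0, 0, 0], [0, 0, 0, 0.6, 0, 0, 0], [0, 0, 0, 0.18, 0, 0, 0], [0, 0, 0, 0, 0, 0, 0]])

```text
time_s: 19.65
ee_pos: [0.5693, 0.0243, 0.0249]
eef_rot: [-3.141, 0.002, 0.2]
force: [0.6, -0.0, 0.5]
grip_width: 0.0009
grip_force: 0.0
```

```bash
python3 - <<'E'
from h import *
print(ctrl.get_obs()["ee_pos"]);off()
for c in ("side",): fit(ctrl.camera(c),[.522,.007])
E
```

```text
[0.56933286 0.02431076 0.02494076]
side 0.76 [0.5195 0.0082] deg 15.18 L 0.128 along,across 0.0065 0.0137 tip across 0.019 tip along 0.0586
scene 0.49 [0.5752 0.0171] deg -78.17 L 0.041 along,across 0.0628 0.0108 tip across 0.019 tip along 0.0586
fit [0.5205 0.0071] deg 9.03 along 0.0072 across 0.0125 err 67 of 758
```

move_arm(increments=[[0, 0, 0.06, 0, 0, 0, 0], [0, 0, 0, 0.03, 0, 0, 0], [0, 0, 0, 0.03, 0, 0, 0], [0, 0, 0.05, 0, 0, 0, -0.03], [0, 0, 0.07, 0, 0, 0, -0.04], [0, 0, 0.07, 0, 0, 0, -0.04], [0, 0, 0.07, 0, 0, 0, -0.04]])

```text
time_s: 20.65
ee_pos: [0.5741, 0.0083, 0.0238]
eef_rot: [3.141, -0.001, 0.351]
force: [-4.6, -0.2, 10.8]
grip_width: 0.0006
grip_force: 5.8
```

```bash
python3 - <<'E'
from h import *
o=ctrl.get_obs();print(o["ee_pos"]);off()
for c in ("side","scene"): fit(ctrl.camera(c),[.522,.004])
E
```

```text
[0.57414552 0.00834333 0.02382133]
side 0.86 [ 5.218e-01 -2.000e-04] deg 13.73 L 0.127 along,across 0.007 0.0051 tip across 0.0024 tip along 0.06
scene 0.64 [0.5591 0.0181] deg -13.6 L 0.069 along,across 0.0473 0.0151 tip across 0.0024 tip along 0.06
fit [5.213e-01 3.000e-04] deg 10.39 along 0.0066 across 0.0056 err 70 of 758
no tube
```

move_arm(increments=[[0, -0.006, 0.03, 0, 0, 0, -0.05], [0, -0.007, 0.03, 0, 0, 0, -0.05], [0, -0.008, 0.03, 0, 0, 0, -0.05], [0, -0.009, 0.03, 0, 0, 0, -0.05], [0, 0, 0, 0, 0, 0, 0]])

```text
time_s: 21.55
ee_pos: [0.5756, 0.0022, 0.0238]
eef_rot: [3.14, -0.002, 0.551]
force: [-0.6, -0.8, 9.4]
grip_width: 0.0009
grip_force: 4.6
```

```bash
python3 - <<'E'
from h import *
o=ctrl.get_obs();print(o["ee_pos"]);off()
for c in ("side",): fit(ctrl.camera(c),[.52,.001])
E
```

```text
[0.5755957  0.00221388 0.02382343]
side 0.85 [ 0.5217 -0.0028] deg 11.25 L 0.127 along,across 0.0064 0.0025 tip across -0.0039 tip along 0.0601
scene 0.65 [0.5525 0.0138] deg -4.19 L 0.08 along,across 0.04 0.0123 tip across -0.0039 tip along 0.0601
fit [ 0.5233 -0.0026] deg 11.17 along 0.008 across 0.0023 err 56 of 754
```

The twist works: the side fit now gives 11.2°, 2.3 mm off the line. I'll lift clear and measure without occlusion.

move_arm(increments=[[0, 0, 0, -0.1, 0, 0, 0], [0, 0, 0, -0.6, 0, 0, 0.05], [0, 0, 0, -0.8, 0, 0, 0.15], [0, -0.5, 0.5, -0.8, 0, 0, 0.15], [0, -0.5, 0.7, -0.6, 0, 0, 0], [0, -0.4, 0.6, 0, 0, 0, 0], [0, 0, 0.3, 0, 0, 0, 0], [0, 0, 0, 0, 0, 0, 0]])

```text
time_s: 22.65
ee_pos: [0.5334, -0.1144, 0.1637]
eef_rot: [-3.141, 0.0, 0.198]
force: [0.4, 0.1, 0.2]
grip_width: 0.0004
grip_force: 0.0
```

```bash
python3 - <<'E'
from h import *
p,o=wrist(); print(o["ee_pos"],o["eef_rot"]); report(p)
for c in (p,ctrl.camera("side"),ctrl.camera("scene")): fit(c,[.522,-.003])
# line by colour, ends outside the tube
for n,c in (("w",p),("side",ctrl.camera("side")),("scene",ctrl.camera("scene"))):
    v,u=np.nonzero(redline(c)); P=unproj(c,np.c_[u,v],.012)[:,:2]; a=np.radians(12.1);d=P-L0
    al=d@[np.cos(a),np.sin(a)];ac=d@[-np.sin(a),np.cos(a)]; k=(abs(ac)<.012)&(abs(al)<.12)
    g=np.polyfit(al[k],ac[k],1); print(n,"line deg",12.1+np.degrees(g[0]).round(2),"across0",g[1].round(4),"ends",al[k].min().round(4),al[k].max().round(4),k.sum())
E
```

```text
[ 0.53344645 -0.11440427  0.16365723] [-3.14145593e+00  2.69329723e-04  1.97520294e-01]
line_mid 0.72 [115. 228.] [ 0.5149 -0.0086] deg 12.02 L 0.209
tube 0.61 [205. 557.] [ 0.5605 -0.4168] deg 84.46 L 0.172
no tube
fit [ 0.523  -0.0019] deg 9.22 along 0.0078 across 0.0031 err 36 of 782
fit [ 0.5252 -0.0007] deg 9.93 along 0.0102 across 0.0039 err 45 of 864
w line deg 12.28 across0 -0.0017 ends -0.1047 0.1032 452
side line deg 12.31 across0 -0.0006 ends -0.1048 0.1031 85
scene line deg 12.12 across0 0.0008 ends -0.1032 0.1036 82
```

Unoccluded, the tube is about 3.4 mm past the line and 2.5° short of parallel. One more firm twist on the spot at the +x end should correct both.

move_arm(increments=[[0, 0.34, -0.56, 0, 0, 0, 0], [0, 0.34, -0.56, 0, 0, 0, 0], [0, 0.33, -0.55, 0.2, 0, 0, 0], [0, 0.33, -0.55, 0.5, 0, 0, 0], [0, 0, 0, 0.7, 0, 0, 0.1], [0, 0, 0, 0.7, 0, 0, 0], [0, 0, 0, 0.5, 0, 0, 0], [0, 0, 0, 0.07, 0, 0, 0], [0, 0, 0, 0, 0, 0, 0]])

```text
time_s: 24.05
ee_pos: [0.5771, 0.0091, 0.0306]
eef_rot: [-3.142, 0.0, 0.1]
force: [0.3, 0.0, 0.4]
grip_width: 0.0004
grip_force: 0.0
```

```bash
python3 - <<'E'
from h import *
o=ctrl.get_obs();print(o["ee_pos"],o["eef_rot"]);off()
for c in ("side",): fit(ctrl.camera(c),[.523,-.002])
E
```

```text
[0.57709868 0.00905646 0.03058218] [-3.14150963e+00  4.60125871e-04  9.98633315e-02]
side 0.81 [ 0.5211 -0.003 ] deg 11.75 L 0.123 along,across 0.0058 0.0024 tip across 0.0025 tip along 0.063
scene 0.47 [0.5231 0.0085] deg 3.42 L 0.136 along,across 0.0101 0.0133 tip across 0.0025 tip along 0.063
fit [ 0.5233 -0.0026] deg 9.44 along 0.0079 across 0.0024 err 43 of 775
```

move_arm(increments=[[0, 0, 0, 0.12, 0, 0, 0], [0, 0, 0, 0.04, 0, 0, 0], [0, 0, 0, 0.04, 0, 0, 0], [0, 0, 0, 0, 0, 0, -0.06], [0, 0, 0, 0, 0, 0, -0.06], [0, 0, 0, 0, 0, 0, -0.06], [0, 0, 0, 0, 0, 0, -0.06], [0, 0, 0, 0, 0, 0, -0.06]])

```text
time_s: 25.15
ee_pos: [0.5791, 0.009, 0.0233]
eef_rot: [3.139, -0.005, 0.402]
force: [-2.2, 1.1, 24.3]
grip_width: 0.0007
grip_force: 12.6
```

```bash
python3 - <<'E'
from h import *
o=ctrl.get_obs();print(o["ee_pos"],o["eef_rot"]);off()
for c in ("side",): fit(ctrl.camera(c),[.523,-.002])
E
```

```text
[0.57909998 0.00903381 0.02325701] [ 3.13939684 -0.00501633  0.40221807]
side 0.95 [ 0.5224 -0.0045] deg 15.51 L 0.124 along,across 0.0067 0.0007 tip across 0.0021 tip along 0.065
scene 0.56 [0.5718 0.0134] deg -30.4 L 0.053 along,across 0.0588 0.0079 tip across 0.0021 tip along 0.065
fit [ 0.5238 -0.0041] deg 15.19 along 0.0081 across 0.0008 err 84 of 725
```

move_arm(increments=[[0, 0, 0, -0.1, 0, 0, 0], [0, 0, 0, -0.6, 0, 0, 0.05], [0, 0, 0, -0.9, 0, 0, 0.15], [0, -0.5, 0.5, -0.9, 0, 0, 0], [0, -0.5, 0.6, -0.8, 0, 0, 0], [0, -0.5, 0.6, -0.4, 0, 0, 0], [0, -0.4, 0.5, 0, 0, 0, 0], [0, 0, 0, 0, 0, 0, 0]])

```text
time_s: 26.25
ee_pos: [0.5091, -0.1129, 0.196]
eef_rot: [3.141, -0.001, 0.197]
force: [0.3, -0.1, -0.5]
grip_width: 0.0006
grip_force: 0.0
```

```bash
cat >> h.py <<'E'
def meas(g):
    p,o=wrist(); print(o["ee_pos"],o["eef_rot"],o["time_s"])
    for n,c in (("w",p),("side",ctrl.camera("side")),("scene",ctrl.camera("scene"))):
        print(n,end=" ");fit(c,g)
        v,u=np.nonzero(redline(c)); P=unproj(c,np.c_[u,v],.012)[:,:2]; a=np.radians(12.1);d=P-L0
        al=d@[np.cos(a),np.sin(a)];ac=d@[-np.sin(a),np.cos(a)]; k=(abs(ac)<.012)&(abs(al)<.12)
        if k.sum()<9: continue
        q=np.polyfit(al[k],ac[k],1); print("   line deg",12.1+np.degrees(q[0]).round(2),"across0",q[1].round(4),"ends",al[k].min().round(4),al[k].max().round(4),k.sum())
E
python3 - <<'E'
from h import *
meas([.523,-.004])
E
```

```text
[ 0.5090922  -0.11292524  0.19602495] [ 3.14071942e+00 -7.44763879e-04  1.96680099e-01] 26.25
w fit [ 0.5234 -0.0049] deg 9.22 along 0.0075 across 0.0001 err 105 of 3179
   line deg 12.27 across0 -0.0017 ends -0.1043 0.1038 411
side fit [ 0.5236 -0.0031] deg 8.94 along 0.0082 across 0.0018 err 44 of 797
   line deg 12.29 across0 -0.0006 ends -0.1048 0.1031 83
scene fit [ 0.5237 -0.0008] deg 9.16 along 0.0087 across 0.0041 err 61 of 768
   line deg 12.1 across0 0.0008 ends -0.1032 0.1036 81
```

The twist slipped: the angle stays at about 9.1° against the line's 12.2°. That is 3° off, or 3 mm at the tube's ends, well inside its width. A remaining offset of about 2 mm is easy to fix with one gentle stroke at the middle.

move_arm(increments=[[0, 0.18, -0.54, 0, 0, 0, 0], [0, 0.18, -0.54, 0.2, 0, 0, 0], [0, 0.18, -0.53, 0.4, 0, 0, 0], [0, 0.17, -0.53, 0.5, 0, 0, 0], [0, 0, 0, 0.8, 0, 0, 0], [0, 0, 0, 0.8, 0, 0, 0], [0, 0, 0, 0.5, 0, 0, 0], [0, 0, 0, 0.1, 0, 0, 0], [0, 0, 0, 0, 0, 0, 0], [0, 0, 0, 0, 0, 0, 0]])

```text
time_s: 27.55
ee_pos: [0.5246, 0.0018, 0.0319]
eef_rot: [3.141, -0.002, 0.2]
force: [-0.0, 0.0, 0.4]
grip_width: 0.0003
grip_force: 0.0
```

```bash
python3 - <<'E'
from h import *
o=ctrl.get_obs();print(o["ee_pos"],o["eef_rot"]);off()
E
```

```text
[0.52463442 0.00176701 0.03186995] [ 3.14108653e+00 -1.88387463e-03  2.00139495e-01]
side 0.78 [ 0.5219 -0.0025] deg 9.99 L 0.126 along,across 0.0067 0.0028 tip across 0.0064 tip along 0.0102
scene 0.55 [0.5267 0.0036] deg 3.26 L 0.129 along,across 0.0126 0.0077 tip across 0.0064 tip along 0.0102
```

move_arm(increments=[[0, 0, 0, 0.12, 0, 0, 0], [0, 0, 0, 0.04, 0, 0, 0], [0, 0, 0, 0.02, 0, 0, 0], [0, 0, 0, 0, 0, 0, 0], [0, 0, 0.025, 0, 0, 0, 0], [0, 0, 0.025, 0, 0, 0, 0], [0, 0, 0.025, 0, 0, 0, 0], [0, 0, 0.025, 0, 0, 0, 0], [0, 0, 0, 0, 0, 0, 0]])

```text
time_s: 28.65
ee_pos: [0.5254, -0.0037, 0.0236]
eef_rot: [3.141, -0.002, 0.2]
force: [-11.4, -1.2, 29.5]
grip_width: 0.0003
grip_force: 14.7
```

move_arm(increments=[[0, 0, 0, -0.06, 0, 0, 0], [0, 0, 0, -0.4, 0, 0, 0], [0, 0, 0, -0.9, 0, 0, 0], [0, -0.2, 0.5, -0.9, 0, 0, 0], [0, -0.2, 0.6, -0.8, 0, 0, 0], [0, -0.1, 0.6, -0.4, 0, 0, 0], [0, 0, 0.5, 0, 0, 0, 0], [0, 0, 0, 0, 0, 0, 0]])

```text
time_s: 29.45
ee_pos: [0.5225, -0.1166, 0.1917]
eef_rot: [3.141, -0.001, 0.197]
force: [1.5, 0.8, -0.6]
grip_width: 0.0005
grip_force: 0.0
```

```bash
python3 - <<'E'
from h import *
meas([.523,-.004])
E
```

```text
[ 0.52253839 -0.11655065  0.19168205] [ 3.14104130e+00 -5.11075326e-04  1.97092671e-01] 29.45
w fit [ 0.525  -0.0068] deg 9.53 along 0.0087 across -0.0021 err 155 of 3212
   line deg 12.29 across0 -0.0017 ends -0.1057 0.1039 409
side fit [ 0.5251 -0.0043] deg 9.98 along 0.0094 across 0.0003 err 43 of 805
   line deg 12.37 across0 -0.0008 ends -0.1048 0.1031 88
scene fit [ 0.5248 -0.0033] deg 9.33 along 0.0093 across 0.0014 err 38 of 843
   line deg 12.16 across0 0.0008 ends -0.1032 0.1036 81
```

The tube is now within about 0.5 mm of the line and 2.7° of its direction. The hand is clear, so I'm handing in.

```bash
python3 -c "
from h import *
o=ctrl.get_obs();print(o['force'],o['time_s']);print(ctrl.hand_in())"
```

```text
[-0.43989956  0.16188381  0.26604017] 29.75
the job is handed in; nothing more can be done
None
```

I rolled the tube onto the red line and handed the job in at 29.8 s with the hand clear: it rests about 0.5 mm off the line's centre and 9 mm along from its middle, but about 2.7° out of parallel; one stroke overshot by 12 mm and I rolled it back, and two attempts to twist it straight with the fingertip slipped.

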